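Tip the ball out of the tall bead tube over the notched rest

TASK

Empty the tall white tube with the orange bands into the tray behind the notched wooden rest. Lean it in the notch from the open side, mouth over the tray, and let go; then take it again by its lower half, lift its foot until the wooden ball rolls out into the tray, and lower it to lean in the notch again, released and at rest. Leave the blue-banded tube standing where it is.

Things in the scene. Friction and masses are not known exactly. Their poses are not given: they have to be found in the camera images.
- orange_tube: Tube to empty: white stiff plastic, flush orange bands, 220 mm tall, 50 mm outside, 42 inside, open top, 6 mm floor, about 0.15 kg, upright at the start. With its foot on the bench, leaned 45 to 50 degrees from upright into the notch, it stays by friction, mouth overhanging the board. Origin: centre of the foot's underside; z along the tube to the mouth.
- blue_tube: An identical tube with blue bands, to be left standing. Origin and axes as for the orange tube.
- ball: Wooden ball, 32 mm diameter, 15 g, loose on the floor of the orange tube at the start. Origin: its centre.
- stand: Fixed wooden rest. Board 20 mm thick (x 0 to 20), 110 wide, its top a wide V notch: bottom 85 mm high, sides rising 20 degrees; a tube beds 1 mm above the bottom. Behind it an open tray, x 20 to 215, y -75 to 75 mm, floor 6, side walls 50, end wall 65 mm high. Origin: bench height under the notch, on the board's front face; x level over the board to the tray, y along the board, z up.
There are look-alikes about, which are no part of the job. What is shaped like the orange_tube but green or yellow is not meant. What is shaped like the blue_tube but yellow is not meant.

How it is judged:
On the way, in this order (a step that is already met when the one before it is completed fails the run):
1. the orange tube leans in the notch on its own, 30 to 75 degrees from upright, let go by the gripper (angle between orange_tube's own z axis and vertical between 0.52 and 1.31 rad and contact force between orange_tube and stand above 0.03 N and contact force between orange_tube and the arm below 0.02 N and contact force between orange_tube and the fingers below 0.02 N and linear speed of orange_tube below 0.03 m/s), for 0.2 s.
2. held by its lower half, the orange tube is tipped past level, foot higher than mouth (angle between orange_tube's own z axis and vertical above 1.58 rad and contact force between orange_tube and the fingers above 0.5 N and z of the grasp point in the frame of orange_tube below 0.115 m), for 0.1 s.
At the end, for the whole second after the job is handed in: The ball lies on the tray floor (centre inside the tray walls, below 35 mm); the orange tube, released and still, leans on the rest 30 to 75 degrees from upright with its foot on the open side; the blue tube stands upright within 30 mm of where it started (x of ball in the frame of stand between 0.02 and 0.215 m and y of ball in the frame of stand between -0.075 and 0.075 m and height (world z) of ball below 0.035 m and angle between orange_tube's own z axis and vertical between 0.52 and 1.31 rad and contact force between orange_tube and stand above 0.03 N and x of orange_tube in the frame of stand below 0 m and linear speed of orange_tube below 0.03 m/s and angle between blue_tube's own z axis and vertical below 0.1 rad and distance of blue_tube from where it was at the start of the episode below 0.03 m); the robot touches nothing.
It fails at once if the blue tube is knocked over or carried off (angle between blue_tube's own z axis and vertical above 0.5 rad or distance of blue_tube from where it was at the start of the episode above 0.06 m).
It also fails if it takes over 59 s, if anything falls off the work surface, if the arm or the gripper's body presses on something with over 40 N, if the wrist force passes 120 N, or if a joint passes its speed limit or range.

ROBOT

A 6-joint arm with a two-finger parallel gripper is mounted at the origin on the work surface. World frame = base frame: x ahead of the robot, y to its left, z up, the work surface at z = 0. Lengths are in m, angles in rad, forces in N, time in s.
With the tool pointing down it reaches from about 0.3 to 0.875 m from the base axis. Payload 4.2 kg.
Tool frame: the origin (TCP) lies midway between the tips of the shut fingers; the grasp point (between the pads) lies behind it (bot.grip_depth is the z of the grasp point in the tool frame, in m); z points along the fingers, y is the line along which they close (so a half turn about z gives the same grasp; the last joint's range is limited). The gripper opens to 85 mm and grips with 20 to 120 N. Pads are 22 mm wide; open, the fingers measure 114 mm over their backs; the gripper's body (76 mm by 85 mm) begins 54 mm behind the grasp point. The pads swing forward as they close: fully open they stand 13 mm farther back than shut.
Start: joints at [-0.02, 0.32, 1.565, -0, 1.257, -0.02], TCP at [0.575, 0, 0.231] pointing down, gripper open.
Joint ranges: [-3.11, 3.11], [-0.84, 2.01], [0.21, 2.61], [-1.34, 4.49], [0.05, 2.63], [-2.56, 2.56]. Speed limits (rad/s): [2.57, 2.57, 3.14, 3.14, 3.14, 3.14].

INTERFACE

Orientations are given as a unit quaternion [x, y, z, w].
In Python, from station import readout, cams, ticket, bot gives the robot as it stands. The module is installed in compiled form; this text tells all that it offers.
- The arm moves only by the tool apply_moves, never from a script. Its argument "motion" is a list of rows, each an object of numbers: "dx", "dy", "dz": the shift along the tool's x, y, z scaled (see below); "rx", "ry", "rz": the turn, a rotation vector about the tool's x, y, z scaled (see below); "claw": the opening, from -1 (shut) to 1 (fully open). In form: [{"dx": .., "dy": .., "dz": .., "rx": .., "ry": .., "rz": .., "claw": ..}, ...]. A call has 1 to 20 rows; each row shifts and turns the commanded pose from where the row before left it, along the tool's axes as they then stand; what a row does not reach is not made up. The controller multiplies each number of a shift by 30 cm and each number of a turn by 180 degrees. A row lasts 1/8 s, in which the tool goes at most 62.5 mm and 10.7 degrees, less where a joint would pass 70% of its speed; a pose out of reach is approached as far as the arm can. A call with a number of a shift or a turn outside -1 to 1 is refused whole. A call with a gripper value outside its range is refused whole. The fingers move at their own pace and stop on an object; "squeeze" is the grip in N (left out, the last holds). Time passes only in rows, so rows that do not move let the fingers close. It gives the time, the measured TCP pose, the force, the opening and the grip force at its end, in the units of the state.
- readout.state(): the state, without advancing time (a new reading comes with each control period).
- cams.grab_frame(name): name is "scene" or "side" or "wrist"; returns (picture, depth): 420x560x3 uint8, red, green, blue; 420x560 float32, m along the optical axis (not along the pixel's ray), 0 where there is no reading.
- cams.camera_params(name): a dict with "mtx" (3x3 intrinsics, pixels), "R" (3x3) and "t" (3): a world point X has camera coordinates R X + t. Camera axes: x right, y down, z forward; pixel columns grow to the right and rows downward; lengths in m; the calibration is good to about 2 mm. A picture is of the moment at which its call begins: read the wrist's pose just before it. camera_params takes no time and is no camera call; for the wrist camera it gives the pose at the moment of the call.
- ticket.close_job(): hands the job in; it is judged then, once.
Trained networks look in the newest picture that a camera, given by its name, has taken for a name from the list of things; names that differ only in an ending like _2 or _b are one class to them, and where a whole thing is asked for, a point or a joint stands for the part that bears it (a point fixed in the world has none). Each returns a list of dicts, best first, with "conf" (0 to 1); they miss things now and then, are a little off and sometimes report something else, mostly with a low value. They report only what shows in the picture. A call takes as long as a camera call. They do not tell look-alikes from the thing itself.
- cams.spot_in(camera, label): "centre" ([column, row] in pixels, amid what is visible of it).
The state is a dict: "t": time; "q": joint angles; "joint_velocities": joint speeds; "tau": joint torques, N m; "position": TCP position; "tcp_rot": TCP orientation; "ft_force": force on the tool from outside, world axes, zero at the start; "wrist_torque": the same for the moment, N m; "grip_width": finger opening in m; "grasp_force": force on a finger pad.
Only numpy, scipy, OpenCV 4.12 (cv2) and the standard library are available. Lean on these libraries where they do the work, as an engineer would, in place of code of your own. Each camera call takes 0.05 s, during which the arm holds its last target. There are 200 camera calls.

## Working session

There is one attempt and no reset: what is moved stays moved. The work goes in short steps, Python scripts to look and compute and a tool call to move; the robot and the scene stay as the last step left them, time stands still between calls to the robot, and variables do not carry over. Pictures are saved under pics/ and viewed, at most 10 in all, crops included, and the job is handed in when it is done.

Besides the shell and the picture viewer there is one more tool, called after ">>>" as name(argument=value, ...), one argument or row to a line, values as JSON. apply_moves: Moves the arm, as the interface text tells. Its arguments: {"type":"object","properties":{"motion":{"type":"array"},"squeeze":{"type":"number"}},"required":["motion"]}

```bash
mkdir -p pics; cat > h.py <<'E'
import numpy as np, cv2
from station import readout, cams, ticket, bot
def cloud(name):
    im,d=cams.grab_frame(name); p=cams.camera_params(name)
    K,R,t=[np.array(p[k]) for k in('mtx','R','t')]
    v,u=np.mgrid[:420,:560]
    c=np.stack([(u-K[0,2])/K[0,0]*d,(v-K[1,2])/K[1,1]*d,d],-1)
    W=(c-t)@R   # R^T (c-t)
    W[d==0]=np.nan
    return im,W
E
python3 - <<'E'
from h import *
s=readout.state();print(s, bot.grip_depth)
ims=[]
for n in('scene','side'):
    im,W=cloud(n); np.savez('/tmp/'+n,im=im,W=W); ims.append(im)
    for l in('orange_tube','blue_tube','stand','ball'):
        for r in cams.spot_in(n,l)[:5]:
            c,rw=map(int,r['centre']); print(n,l,c,rw,round(r['conf'],2),W[rw,c].round(3),im[rw,c])
    cv2.imwrite(f'pics/{n}0.png',im[...,::-1])
E
```

```text
{'t': 0.0, 'q': array([-1.99683904e-02,  3.20296160e-01,  1.56569534e+00, -2.53490037e-05,
        1.25737617e+00, -2.00069187e-02]), 'joint_velocities': array([ 7.91652805e-05,  1.14384184e-03, -2.09568215e-03, -2.61981075e-03,
        1.19446759e-03, -1.23653085e-03]), 'tau': array([ 7.05825660e-04, -4.15526962e+01, -2.34157133e+01, -1.88356019e-06,
        8.09230405e-03,  1.54784908e-05]), 'position': array([5.74521633e-01, 2.08187539e-05, 2.30473469e-01]), 'tcp_rot': array([ 7.07090110e-01,  7.07122895e-01, -6.23587437e-04, -6.31629878e-04]), 'ft_force': array([ 0.67826919, -0.58596219, -0.44841315]), 'wrist_torque': array([-0.02050776, -0.05148744,  0.05157756]), 'grasp_force': 0.0, 'grip_width': 0.08531481428009281} -0.0187
scene orange_tube 178 222 0.85 [ 0.646 -0.332  0.186] [41 97 56]
scene orange_tube 233 225 0.8 [ 0.673 -0.243  0.206] [147 119 101]
scene orange_tube 244 292 0.57 [ 0.786 -0.232  0.216] [190 158  59]
scene blue_tube 150 149 0.88 [ 0.485 -0.386  0.182] [157 132  51]
scene blue_tube 200 135 0.77 [ 0.433 -0.301  0.15 ] [158 158 153]
scene stand 356 166 0.69 [0.44  0.028 0.009] [102 101 101]
side orange_tube 306 137 0.95 [ 0.606 -0.326  0.134] [ 9 74 24]
side orange_tube 225 155 0.88 [ 0.747 -0.218  0.098] [140 109   0]
side orange_tube 268 157 0.87 [ 0.635 -0.221  0.123] [125  58  18]
side blue_tube 378 128 0.89 [ 0.463 -0.374  0.171] [132 103   0]
side blue_tube 387 168 0.72 [ 0.402 -0.282  0.137] [135 134 121]
side stand 280 303 0.58 [0.454 0.022 0.005] [69 68 68]
```

View pics/scene0.png

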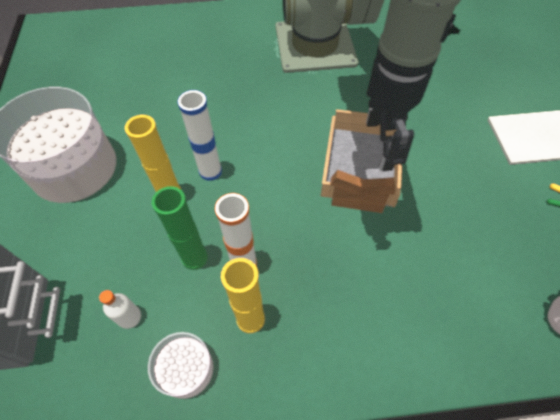

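View pics/side0.png

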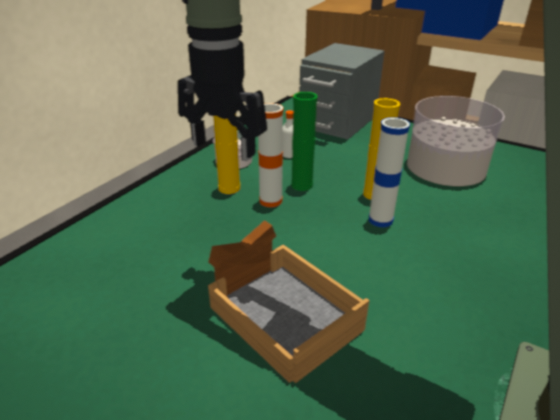

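The scene view shows the orange tube's mouth at (233,210), with green (170,200) and yellow (240,275) tubes beside it and the blue tube at (200,135). The stand is at (365,160), with its notched board at (365,190) on the far side from the robot. The side view agrees: orange tube at (268,157), board at (242,258).

```bash
cat > m.py <<'E'
from h import *
from scipy.optimize import least_squares
P=[];C=[]
for n in('scene','side'):
    a=np.load('/tmp/'+n+'.npz'); W=a['W'].reshape(-1,3); ok=~np.isnan(W[:,0]); P.append(W[ok]);C.append(a['im'].reshape(-1,3)[ok])
def tube(x,y,i):
    p=P[i]; m=(np.hypot(p[:,0]-x,p[:,1]-y)<.05)&(p[:,2]>.02)&(p[:,2]<.205); q=p[m]
    f=lambda c:np.hypot(q[:,0]-c[0],q[:,1]-c[1])-.025
    r=least_squares(f,[x,y],loss='soft_l1',f_scale=.002); return r.x.round(4),m.sum(),np.median(abs(r.fun)).round(4)
for nm,x,y in(('or',.65,-.24),('bl',.425,-.295),('gr',.62,-.335),('ye',.76,-.225),('ye2',.48,-.38)):
    for i in(0,1): 
        r=tube(x,y,i); r=tube(*r[0],i); print(nm,i,r)
for i in (0,1):
    p=P[i];c=C[i].astype(int)
    w=(p[:,0]>.3)&(p[:,0]<.65)&(abs(p[:,1])<.16)&(p[:,2]>.012)&(p[:,2]<.125)&(c[:,0]>c[:,1]+20)&(c[:,0]>c[:,2]+20)
    q=p[w]; hi=q[q[:,2]>.078]; 
    print(i,len(q),len(hi),hi.min(0).round(3),hi.max(0).round(3)); 
    r=cv2.minAreaRect(hi[:,:2].astype(np.float32)*1000); print('board',r,cv2.boxPoints(r).round(0).tolist())
    r=cv2.minAreaRect(q[:,:2].astype(np.float32)*1000); print('all',r,cv2.boxPoints(r).round(0).tolist())
    print('board z bins by y',[(round(y,3),hi[abs(hi[:,1]-y)<.005][:,2].max().round(3)) for y in np.arange(-.07,.08,.01) if (abs(hi[:,1]-y)<.005).any()])
E
python3 m.py
```

```text
or 0 (array([ 0.6488, -0.2431]), np.int64(1400), np.float64(0.0009))
or 1 (array([ 0.6456, -0.2458]), np.int64(1735), np.float64(0.0008))
bl 0 (array([ 0.4099, -0.3046]), np.int64(1640), np.float64(0.0007))
bl 1 (array([ 0.4072, -0.3069]), np.int64(2155), np.float64(0.0008))
gr 0 (array([ 0.6238, -0.3411]), np.int64(1773), np.float64(0.0007))
gr 1 (array([ 0.6208, -0.344 ]), np.int64(1695), np.float64(0.0009))
ye 0 (array([ 0.7621, -0.2373]), np.int64(1568), np.float64(0.0013))
ye 1 (array([ 0.7585, -0.2404]), np.int64(1451), np.float64(0.0009))
ye2 0 (array([ 0.4623, -0.3954]), np.int64(1563), np.float64(0.0007))
ye2 1 (array([ 0.4761, -0.3533]), np.int64(773), np.float64(0.0018))
0 2925 823 [ 0.514 -0.054  0.078] [0.565 0.071 0.108]
board ((538.8217163085938, 9.214569091796875), (128.40301513671875, 22.594947814941406), 73.8879165649414) [[510.0, -49.0], [532.0, -56.0], [567.0, 68.0], [546.0, 74.0]]
all ((442.3177490234375, 38.32825469970703), (161.6291961669922, 225.33326721191406), 73.67430877685547) [[311.0, -8.0], [528.0, -71.0], [573.0, 84.0], [357.0, 148.0]]
board z bins by y
[... 734 characters left out ...]
3.0]]
all ((439.15020751953125, 36.88389587402344), (163.9611053466797, 223.12107849121094), 73.1753158569336) [[309.0, -9.0], [522.0, -74.0], [570.0, 83.0], [356.0, 148.0]]
board z bins by y [(np.float64(-0.05), np.float64(0.105)), (np.float64(-0.04), np.float64(0.105)), (np.float64(-0.03), np.float64(0.103)), (np.float64(-0.02), np.float64(0.099)), (np.float64(-0.01), np.float64(0.095)), (np.float64(0.0), np.float64(0.091)), (np.float64(0.01), np.float64(0.09)), (np.float64(0.02), np.float64(0.092)), (np.float64(0.03), np.float64(0.096)), (np.float64(0.04), np.float64(0.099)), (np.float64(0.05), np.float64(0.103)), (np.float64(0.06), np.float64(0.105)), (np.float64(0.07), np.float64(0.1))]
```

>>> apply_moves(
  motion=[
    {"dz": -0.02,"rz": -0.051,"claw": 1},
    {"dz": -0.02,"rz": -0.051,"claw": 1},
    {"dz": -0.02,"rz": -0.051,"claw": 1},
    {"dz": -0.02,"rz": -0.051,"claw": 1},
    {"dz": -0.02,"rz": -0.051,"claw": 1},
    {"rz": -0.051,"claw": 1},
    {"rz": -0.051,"claw": 1},
    {"rz": -0.051,"claw": 1},
    {"claw": 1},
  ],
  squeeze=50,
)

```text
validation failed for argument at $.mo...
```

```bash
cat > go.py <<'E'
# stand frame: O, xs ; go(px,pz,beta,py): target GRASP POINT in stand frame, beta = tool lean about y_s (deg; + = hand toward tray)
from h import *
from scipy.spatial.transform import Rotation as R
O=np.array([.547,.0065,0]); a=np.deg2rad(163.5)
S=np.array([[np.cos(a),-np.sin(a),0],[np.sin(a),np.cos(a),0],[0,0,1]])
def tool(beta): return R.from_matrix(S)*R.from_rotvec([0,np.deg2rad(beta),0])*R.from_matrix(np.diag([1.,-1,-1]))
def tell(gp,beta,world=False):
    s=readout.state(); Rc=R.from_quat(s['tcp_rot']); g=np.array([0,0,bot.grip_depth]); Rt=tool(beta)
    gp=np.array(gp); gw=gp if world else O+S@gp
    tcp=gw-Rt.apply(g); d=Rc.inv().apply(tcp-s['position']); rv=(Rc.inv()*Rt).as_rotvec()
    gc=S.T@(s['position']+Rc.apply(g)-O)
    print('now grasp(stand)',gc.round(4),'rot err deg',np.rad2deg(rv).round(1),'F',s['ft_force'].round(1),'w',s['grip_width'].round(3),'t',s['t'])
    print('shift units',(d/.3).round(4),'mm',(d*1000).round(1),'turn units',(rv/np.pi).round(4),'rows',np.linalg.norm(d)/.05,np.linalg.norm(rv)/np.deg2rad(9))
E
python3 -c "
from go import *
tell([.6472,-.2445,.26],0,True)
th=np.deg2rad(47.5); print(S.T@(np.array([.6472,-.2445,0])-O))
def g(s,th): return np.array([-.086*np.tan(th)+s*np.sin(th)-.025*np.cos(th),0,s*np.cos(th)+.025*np.sin(th)])
print(g(.18,th),g(.065,th))"
```

```text
Traceback (most recent call last):
  File "go.py", line 12, in tell
    print('now grasp(stand)',gc.round(4),'rot err deg',np.rad2deg(rv).round(1),'F',s['ft_force'].round(1),'w',s['grip_width'].round(3),'t',s['t'])
                                                                                                              ^^^^^^^^^^^^^^^^^^^^^
AttributeError: 'float' object has no attribute 'round'
```

The move was refused, most likely because every row needs all seven keys.

>>> apply_moves(
  motion=[
    {"dx": 0,"dy": 0,"dz": -0.02,"rx": 0,"ry": 0,"rz": -0.051,"claw": 1},
    {"dx": 0,"dy": 0,"dz": -0.02,"rx": 0,"ry": 0,"rz": -0.051,"claw": 1},
    {"dx": 0,"dy": 0,"dz": -0.02,"rx": 0,"ry": 0,"rz": -0.051,"claw": 1},
    {"dx": 0,"dy": 0,"dz": -0.02,"rx": 0,"ry": 0,"rz": -0.051,"claw": 1},
    {"dx": 0,"dy": 0,"dz": -0.02,"rx": 0,"ry": 0,"rz": -0.051,"claw": 1},
    {"dx": 0,"dy": 0,"dz": 0,"rx": 0,"ry": 0,"rz": -0.051,"claw": 1},
    {"dx": 0,"dy": 0,"dz": 0,"rx": 0,"ry": 0,"rz": -0.051,"claw": 1},
    {"dx": 0,"dy": 0,"dz": 0,"rx": 0,"ry": 0,"rz": -0.051,"claw": 1},
    {"dx": 0,"dy": 0,"dz": 0,"rx": 0,"ry": 0,"rz": 0,"claw": 1},
  ],
  squeeze=50,
)

```text
t: 1.62
position: [0.575, 0.0, 0.2614]
tcp_rot: [0.145, 0.989, 0.0, 0.0]
ft_force: [-0.2, -0.2, -0.0]
grip_width: 0.0852
grasp_force: 0.0
```

```bash
sed -i "s/s\['grip_width'\].round(3)/round(float(s['grip_width']),4)/" go.py
python3 -c "
from go import *
tell([.6472,-.2445,.26],0,True)
th=np.deg2rad(47.5); print(S.T@(np.array([.6472,-.2445,0])-O))
def g(s,th): return np.array([-.086*np.tan(th)+s*np.sin(th)-.025*np.cos(th),0,s*np.cos(th)+.025*np.sin(th)])
print(g(.18,th),g(.065,th))"
```

```text
now grasp(stand) [-0.0287 -0.0017  0.2801] rot err deg [ 0.   0.  -0.2] F [-0.2 -0.2 -0. ] w 0.0852 t 1.625
shift units [-0.4644 -0.7118  0.0668] mm [-139.3 -213.5   20.1] turn units [ 0.      0.     -0.0009] rows 5.115293975866708 0.01868089422359483
[-0.16736159  0.21220542  0.        ]
[0.02196763 0.         0.14003817] [-0.06281926  0.          0.0623453 ]
```

>>> apply_moves(
  motion=[
    {"dx": -0.0774,"dy": -0.1186,"dz": 0,"rx": 0,"ry": 0,"rz": 0,"claw": 1},
    {"dx": -0.0774,"dy": -0.1186,"dz": 0,"rx": 0,"ry": 0,"rz": 0,"claw": 1},
    {"dx": -0.0774,"dy": -0.1186,"dz": 0,"rx": 0,"ry": 0,"rz": 0,"claw": 1},
    {"dx": -0.0774,"dy": -0.1186,"dz": 0,"rx": 0,"ry": 0,"rz": 0,"claw": 1},
    {"dx": -0.0774,"dy": -0.1186,"dz": 0,"rx": 0,"ry": 0,"rz": 0,"claw": 1},
    {"dx": -0.0774,"dy": -0.1186,"dz": 0,"rx": 0,"ry": 0,"rz": 0,"claw": 1},
    {"dx": 0,"dy": 0,"dz": 0,"rx": 0,"ry": 0,"rz": 0,"claw": 1},
    {"dx": 0,"dy": 0,"dz": 0,"rx": 0,"ry": 0,"rz": 0,"claw": 1},
  ],
)

```text
t: 2.62
position: [0.6475, -0.2439, 0.2611]
tcp_rot: [0.145, 0.989, 0.0, -0.0]
ft_force: [-0.8, 0.2, -0.2]
grip_width: 0.0853
grasp_force: 0.0
```

```bash
python3 -c "
from go import *
tell([.6472,-.2445,.18],0,True)
im,W=cloud('wrist'); cv2.imwrite('pics/w1.png',im[...,::-1])
m=(W[...,2]>.212)&(W[...,2]<.226)&(np.hypot(W[...,0]-.647,W[...,1]+.2445)<.045)
q=W[m]; print(m.sum()); print(cv2.minEnclosingCircle(q[:,:2].astype(np.float32)))"
```

```text
now grasp(stand) [-0.1675  0.2116  0.2798] rot err deg [ 0.  -0.  -0.2] F [-0.8  0.2 -0.2] w 0.0853 t 2.625
shift units [ 1.000e-04 -2.300e-03  3.325e-01] mm [ 0.  -0.7 99.8] turn units [ 0.0002 -0.0002 -0.0009] rows 1.9952806840500708 0.018455588986027838
2130
((0.6463767290115356, -0.24310463666915894), 0.02645123191177845)
```

View pics/w1.png

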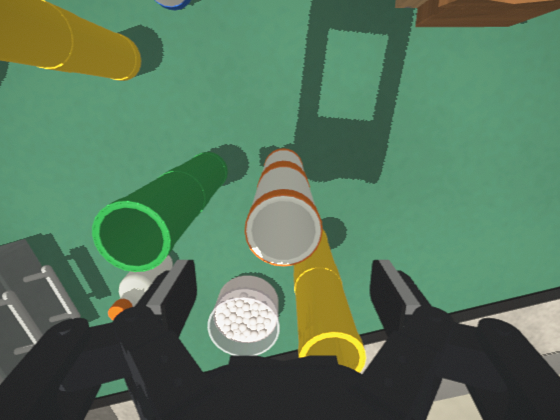

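The wrist view shows the orange mouth at (284,228), midway between the fingers at (185,285) and (385,285), with the green tube clear at (130,235). Descend, close and lift.

>>> apply_moves(
  motion=[
    {"dx": 0,"dy": 0,"dz": 0.083,"rx": 0,"ry": 0,"rz": 0,"claw": 1},
    {"dx": 0,"dy": 0,"dz": 0.083,"rx": 0,"ry": 0,"rz": 0,"claw": 1},
    {"dx": 0,"dy": 0,"dz": 0.083,"rx": 0,"ry": 0,"rz": 0,"claw": 1},
    {"dx": 0,"dy": 0,"dz": 0.083,"rx": 0,"ry": 0,"rz": 0,"claw": 1},
    {"dx": 0,"dy": 0,"dz": 0,"rx": 0,"ry": 0,"rz": 0,"claw": -1},
    {"dx": 0,"dy": 0,"dz": 0,"rx": 0,"ry": 0,"rz": 0,"claw": -1},
    {"dx": 0,"dy": 0,"dz": 0,"rx": 0,"ry": 0,"rz": 0,"claw": -1},
    {"dx": 0,"dy": 0,"dz": 0,"rx": 0,"ry": 0,"rz": 0,"claw": -1},
    {"dx": 0,"dy": 0,"dz": 0,"rx": 0,"ry": 0,"rz": 0,"claw": -1},
    {"dx": 0,"dy": 0,"dz": 0,"rx": 0,"ry": 0,"rz": 0,"claw": -1},
    {"dx": 0,"dy": 0,"dz": -0.12,"rx": 0,"ry": 0,"rz": 0,"claw": -1},
    {"dx": 0,"dy": 0,"dz": -0.12,"rx": 0,"ry": 0,"rz": 0,"claw": -1},
    {"dx": 0,"dy": 0,"dz": -0.12,"rx": 0,"ry": 0,"rz": 0,"claw": -1},
    {"dx": 0,"dy": 0,"dz": 0,"rx": 0,"ry": 0,"rz": 0,"claw": -1},
  ],
)

```text
t: 4.42
position: [0.6487, -0.2449, 0.2728]
tcp_rot: [0.144, 0.99, -0.001, 0.003]
ft_force: [-0.9, -0.1, -2.7]
grip_width: 0.0493
grasp_force: 51.1
```

```bash
python3 -c "
from go import *
tell([-.10,0,.285],0)"
```

```text
now grasp(stand) [-0.1688  0.2121  0.2915] rot err deg [-0.   0.4 -0.1] F [-0.9 -0.1 -2.7] w 0.0493 t 4.425
shift units [0.2308 0.7068 0.0197] mm [ 69.2 212.    5.9] turn units [-0.0002  0.002  -0.0004] rows 4.462719306048218 0.03995117924764347
```

>>> apply_moves(
  motion=[
    {"dx": 0.04,"dy": 0.118,"dz": 0,"rx": 0,"ry": 0,"rz": 0,"claw": -1},
    {"dx": 0.04,"dy": 0.118,"dz": 0,"rx": 0,"ry": 0,"rz": 0,"claw": -1},
    {"dx": 0.04,"dy": 0.118,"dz": 0,"rx": 0,"ry": 0,"rz": 0,"claw": -1},
    {"dx": 0.04,"dy": 0.118,"dz": 0,"rx": 0,"ry": 0,"rz": 0,"claw": -1},
    {"dx": 0.04,"dy": 0.118,"dz": 0,"rx": 0,"ry": 0,"rz": 0,"claw": -1},
    {"dx": 0.03,"dy": 0.117,"dz": 0,"rx": 0,"ry": 0,"rz": 0,"claw": -1},
    {"dx": 0,"dy": 0,"dz": 0,"rx": 0,"ry": -0.044,"rz": 0,"claw": -1},
    {"dx": 0,"dy": 0,"dz": 0,"rx": 0,"ry": -0.044,"rz": 0,"claw": -1},
    {"dx": 0,"dy": 0,"dz": 0,"rx": 0,"ry": -0.044,"rz": 0,"claw": -1},
    {"dx": 0,"dy": 0,"dz": 0,"rx": 0,"ry": -0.044,"rz": 0,"claw": -1},
    {"dx": 0,"dy": 0,"dz": 0,"rx": 0,"ry": -0.044,"rz": 0,"claw": -1},
    {"dx": 0,"dy": 0,"dz": 0,"rx": 0,"ry": -0.044,"rz": 0,"claw": -1},
    {"dx": 0,"dy": 0,"dz": 0,"rx": 0,"ry": 0,"rz": 0,"claw": -1},
    {"dx": 0,"dy": 0,"dz": 0,"rx": 0,"ry": 0,"rz": 0,"claw": -1},
  ],
)

```text
t: 6.18
position: [0.6427, -0.0264, 0.2697]
tcp_rot: [0.138, 0.914, -0.061, 0.376]
ft_force: [0.1, -1.0, -2.1]
grip_width: 0.0491
grasp_force: 51.6
```

```bash
python3 -c "
from go import *
tell([.022,0,.175],47.5)
im,W=cloud('side'); cv2.imwrite('pics/s1.png',im[...,::-1]); np.savez('/tmp/s1',im=im,W=W)
im,W=cloud('scene'); np.savez('/tmp/c1',im=im,W=W)
print(readout.state()['q'].round(2))
"
```

```text
now grasp(stand) [-0.088   0.004   0.2829] rot err deg [-0.9 -2.7 -0.2] F [ 0.1 -1.  -2.1] w 0.0491 t 6.175
shift units [ 0.5107  0.0125 -0.0033] mm [153.2   3.7  -1. ] turn units [-0.0052 -0.015  -0.0011] rows 3.0652243702691915 0.3182857983213362
[ 0.07  0.14  1.95 -0.74  0.4  -0.6 ]
```

View pics/s1.png

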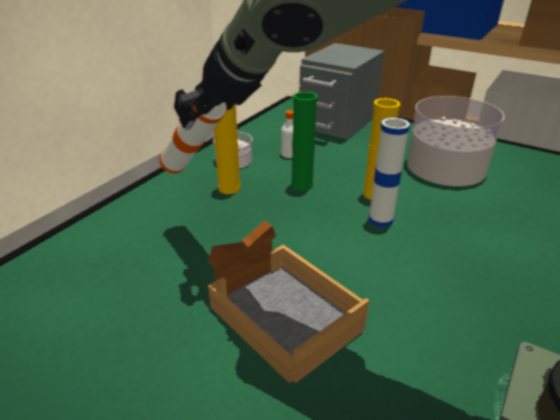

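The side view shows the tube held near its mouth at (215,110) and leaning, with its foot at (172,165). The board at (242,258) is clear below it.

>>> apply_moves(
  motion=[
    {"dx": 0.1,"dy": 0.0025,"dz": 0,"rx": -0.001,"ry": -0.003,"rz": 0,"claw": -1},
    {"dx": 0.1,"dy": 0.0025,"dz": 0,"rx": -0.001,"ry": -0.003,"rz": 0,"claw": -1},
    {"dx": 0.1,"dy": 0.0025,"dz": 0,"rx": -0.001,"ry": -0.003,"rz": 0,"claw": -1},
    {"dx": 0.1,"dy": 0.0025,"dz": 0,"rx": -0.001,"ry": -0.003,"rz": 0,"claw": -1},
    {"dx": 0.1,"dy": 0.0025,"dz": 0,"rx": -0.001,"ry": -0.003,"rz": 0,"claw": -1},
    {"dx": 0,"dy": 0,"dz": 0,"rx": 0,"ry": 0,"rz": 0,"claw": -1},
    {"dx": 0,"dy": 0,"dz": 0,"rx": 0,"ry": 0,"rz": 0,"claw": -1},
  ],
)

```text
t: 7.15
position: [0.5468, 0.0108, 0.1957]
tcp_rot: [0.135, 0.914, -0.057, 0.377]
ft_force: [0.4, 0.4, -1.8]
grip_width: 0.0495
grasp_force: 51.6
```

```bash
cat > tubefit.py <<'E'
from go import *
# fit tube cylinder: points near expected axis segment, in stand frame
def fit(W,pred0,predu,smin=.0,smax=.15,gate=.04,z0=.008):
    q=W.reshape(-1,3); q=q[~np.isnan(q[:,0])]; q=(q-O)@S
    from scipy.optimize import least_squares
    u=predu/np.linalg.norm(predu); p=np.array(pred0,float)
    for _ in range(2):
        r=q-p; s=r@u; d=np.linalg.norm(r-np.outer(s,u),axis=1)
        k=q[(s>smin)&(s<smax)&(d<gate)&(q[:,2]>z0)]; gate=.033
        def f(v):
            uu=np.array([np.sin(v[2]),v[3],np.cos(v[2])]); uu/=np.linalg.norm(uu)
            r=k-[p[0],v[0],v[1]]; return np.linalg.norm(r-np.outer(r@uu,uu),axis=1)-.025
        v=least_squares(f,[p[1],p[2],np.arctan2(u[0],u[2]),u[1]],loss='soft_l1',f_scale=.002)
        x=v.x; u=np.array([np.sin(x[2]),x[3],np.cos(x[2])]);u/=np.linalg.norm(u); p=np.array([p[0],x[0],x[1]])
    r=(k-p)@u
    print('n',len(k),'med',np.median(abs(v.fun)).round(4),'angle',np.rad2deg(np.arccos(u[2])).round(1),'u',u.round(3),'p',p.round(4),'s range',np.percentile(r,[0.5,99.5]).round(3))
    return p,u
E
python3 -c "
from tubefit import *
tell([.022,0,.175],47.5)
s=readout.state(); Rc=R.from_quat(s['tcp_rot']); g=S.T@(s['position']+Rc.apply([0,0,bot.grip_depth])-O); u=S.T@Rc.apply([0,0,-1])
for n in('side','scene'):
    im,W=cloud(n); fit(W,g-.18*u,u,-.02,.15)
print(g-.18*u)
"
```

```text
now grasp(stand) [ 0.0146 -0.0042  0.2089] rot err deg [-0.3 -2.6 -0.2] F [ 0.4  0.4 -1.8] w 0.0495 t 7.15
shift units [ 0.0943 -0.0135  0.0628] mm [28.3 -4.1 18.8] turn units [-0.0019 -0.0146 -0.0009] rows 0.6844856590165738 0.2949036738692013
n 1141 med 0.0004 angle 44.3 u [ 0.699 -0.009  0.715] p [-0.1124 -0.0006  0.0763] s range [0.003 0.149]
n 2354 med 0.0007 angle 44.3 u [ 0.699 -0.006  0.715] p [-0.1124 -0.0035  0.0786] s range [0.001 0.149]
[-0.11236256 -0.00313541  0.08135524]
```

```bash
python3 -c "
from go import *
tell([.0235,0,.147],47.5)"
```

```text
now grasp(stand) [ 0.0147 -0.0039  0.2085] rot err deg [-0.4 -2.7 -0.2] F [ 1.   0.4 -2. ] w 0.0494 t 7.25
shift units [ 0.1625 -0.0124  0.1246] mm [48.7 -3.7 37.4] turn units [-0.0021 -0.0148 -0.0011] rows 1.2309694805600395 0.30022860111972643
```

>>> apply_moves(
  motion=[
    {"dx": 0.04,"dy": -0.003,"dz": 0.031,"rx": 0,"ry": -0.004,"rz": 0,"claw": -1},
    {"dx": 0.04,"dy": -0.003,"dz": 0.031,"rx": 0,"ry": -0.004,"rz": 0,"claw": -1},
    {"dx": 0.04,"dy": -0.003,"dz": 0.031,"rx": 0,"ry": -0.004,"rz": 0,"claw": -1},
    {"dx": 0.04,"dy": -0.003,"dz": 0.031,"rx": 0,"ry": -0.003,"rz": 0,"claw": -1},
    {"dx": 0,"dy": 0,"dz": 0,"rx": 0,"ry": 0,"rz": 0,"claw": -1},
    {"dx": 0,"dy": 0,"dz": 0,"rx": 0,"ry": 0,"rz": 0,"claw": -1},
    {"dx": 0,"dy": 0,"dz": 0,"rx": 0,"ry": 0,"rz": 0,"claw": -1},
  ],
)

```text
t: 8.12
position: [0.5396, 0.015, 0.1797]
tcp_rot: [0.138, 0.919, -0.06, 0.364]
ft_force: [0.6, -1.1, -1.7]
grip_width: 0.0496
grasp_force: 51.6
```

```bash
python3 -c "
from tubefit import *
tell([.022,0,.142],47.5)
s=readout.state(); Rc=R.from_quat(s['tcp_rot']); g=S.T@(s['position']+Rc.apply([0,0,bot.grip_depth])-O); u=S.T@Rc.apply([0,0,-1])
for n in('side','scene'):
    im,W=cloud(n); p,u2=fit(W,g-.18*u,u,-.02,.11); print(p+u2*.12)
print(g-.18*u,s['q'].round(2))
"
```

```text
now grasp(stand) [ 0.0223 -0.0064  0.1933] rot err deg [-1.  -4.1 -0.2] F [ 0.6 -1.1 -1.7] w 0.0496 t 8.125
shift units [ 0.1121 -0.0184  0.1252] mm [33.6 -5.5 37.6] turn units [-0.0057 -0.023  -0.0011] rows 1.0145892671397871 0.4744163063231885
n 737 med 0.0004 angle 42.8 u [ 0.68  -0.021  0.733] p [-0.1013 -0.0006  0.0573] s range [0.002 0.11 ]
[-0.01968216 -0.00316278  0.14531662]
n 1574 med 0.0007 angle 42.8 u [ 0.679 -0.019  0.734] p [-0.1013 -0.0038  0.0597] s range [0.001 0.109]
[-0.01978861 -0.00605557  0.14783195]
[-0.10125201 -0.00319867  0.06245549] [ 0.21  0.12  2.25 -1.34  0.36  0.14]
```

Joint 4 is at its limit, so this coaxial grip cannot reach the full lean. I'll stand the tube upright in front of the rest and regrip it with the hand tilted back.

```bash
python3 -c "
from go import *
tell([-.10,0,.24],0)"
```

```text
now grasp(stand) [ 0.0223 -0.0064  0.1933] rot err deg [-0.9 43.4 -0.6] F [-1.1  0.5 -2.2] w 0.0493 t 8.225
shift units [-0.3606 -0.016   0.1501] mm [-108.2   -4.8   45. ] turn units [-0.0049  0.2409 -0.0033] rows 2.345469254928402 4.818882564234069
```

>>> apply_moves(
  motion=[
    {"dx": -0.1,"dy": 0,"dz": 0,"rx": 0,"ry": 0,"rz": 0,"claw": -1},
    {"dx": -0.1,"dy": 0,"dz": 0,"rx": 0,"ry": 0,"rz": 0,"claw": -1},
    {"dx": -0.1,"dy": -0.005,"dz": 0,"rx": 0,"ry": 0,"rz": 0,"claw": -1},
    {"dx": -0.06,"dy": -0.005,"dz": 0,"rx": 0,"ry": 0.02,"rz": 0,"claw": -1},
    {"dx": 0,"dy": -0.005,"dz": 0,"rx": -0.001,"ry": 0.044,"rz": 0,"claw": -1},
    {"dx": 0,"dy": 0,"dz": 0,"rx": -0.001,"ry": 0.044,"rz": 0,"claw": -1},
    {"dx": 0,"dy": 0,"dz": 0,"rx": -0.001,"ry": 0.044,"rz": 0,"claw": -1},
    {"dx": 0,"dy": 0,"dz": 0,"rx": -0.001,"ry": 0.044,"rz": 0,"claw": -1},
    {"dx": 0,"dy": 0,"dz": 0,"rx": -0.001,"ry": 0.044,"rz": 0,"claw": -1},
    {"dx": 0,"dy": 0,"dz": 0,"rx": 0,"ry": 0,"rz": 0,"claw": -1},
    {"dx": 0,"dy": 0,"dz": 0,"rx": 0,"ry": 0,"rz": 0,"claw": -1},
  ],
)

```text
t: 9.6
position: [0.6124, -0.0121, 0.253]
tcp_rot: [0.149, 0.989, 0.001, 0.003]
ft_force: [-0.3, -0.1, -2.4]
grip_width: 0.0494
grasp_force: 51.6
```

```bash
python3 -c "
from tubefit import *
tell([-.10,0,.19],0)
s=readout.state(); Rc=R.from_quat(s['tcp_rot']); g=S.T@(s['position']+Rc.apply([0,0,bot.grip_depth])-O); u=S.T@Rc.apply([0,0,-1])
im,W=cloud('side'); q=(W.reshape(-1,3)-O)@S; m=np.hypot(q[:,0]-g[0],q[:,1]-g[1])<.03; m&=(q[:,2]>.015); print('lowest z',np.nanpercentile(q[m,2],[0.3,1,5]),g)
print(s['q'].round(2))
"
```

```text
now grasp(stand) [-0.0679 -0.0007  0.2717] rot err deg [ 0.2  0.3 -0.6] F [-0.3 -0.1 -2.4] w 0.0494 t 9.6
shift units [-0.1054 -0.0023  0.2728] mm [-31.6  -0.7  81.8] turn units [ 0.001   0.0016 -0.0033] rows 1.7547180960894455 0.07548517251830877
lowest z [0.09009156 0.09295571 0.10709033] [-0.06788267 -0.00071821  0.27167828]
[-0.04  0.36  1.44  0.    1.33 -1.31]
```

>>> apply_moves(
  motion=[
    {"dx": -0.035,"dy": 0,"dz": 0.08,"rx": 0,"ry": 0,"rz": -0.003,"claw": -1},
    {"dx": -0.035,"dy": 0,"dz": 0.08,"rx": 0,"ry": 0.001,"rz": 0,"claw": -1},
    {"dx": -0.035,"dy": -0.002,"dz": 0.07,"rx": 0.001,"ry": 0,"rz": 0,"claw": -1},
    {"dx": 0,"dy": 0,"dz": 0.03,"rx": 0,"ry": 0,"rz": 0,"claw": -1},
    {"dx": 0,"dy": 0,"dz": 0.025,"rx": 0,"ry": 0,"rz": 0,"claw": -1},
    {"dx": 0,"dy": 0,"dz": 0,"rx": 0,"ry": 0,"rz": 0,"claw": -1},
    {"dx": 0,"dy": 0,"dz": 0,"rx": 0,"ry": 0,"rz": 0,"claw": -1},
  ],
)

```text
t: 10.52
position: [0.6437, -0.0215, 0.1689]
tcp_rot: [0.144, 0.99, 0.0, 0.002]
ft_force: [0.5, 0.2, -1.5]
grip_width: 0.0492
grasp_force: 51.4
```

```bash
python3 -c "
from go import *
tell([-.10,0,.184],0)"
```

```text
now grasp(stand) [-0.1006 -0.0006  0.1876] rot err deg [ 0.1  0.2 -0. ] F [ 0.5  0.2 -1.5] w 0.0492 t 10.525
shift units [ 0.0023 -0.0022  0.012 ] mm [ 0.7 -0.7  3.6] turn units [ 0.0003  0.001  -0.0002] rows 0.07457759700614355 0.020545647137753243
```

>>> apply_moves(
  motion=[
    {"dx": 0,"dy": 0,"dz": 0.006,"rx": 0,"ry": 0,"rz": 0,"claw": -1},
    {"dx": 0,"dy": 0,"dz": 0.004,"rx": 0,"ry": 0,"rz": 0,"claw": -1},
    {"dx": 0,"dy": 0,"dz": 0,"rx": 0,"ry": 0,"rz": 0,"claw": -1},
  ],
)

```text
t: 10.9
position: [0.6434, -0.0215, 0.165]
tcp_rot: [0.144, 0.99, 0.0, 0.001]
ft_force: [-0.2, -1.1, -1.0]
grip_width: 0.0491
grasp_force: 51.5
```

```bash
python3 -c "
from go import *
tell([-.10,0,.184],0)"
```

```text
now grasp(stand) [-0.1004 -0.0005  0.1837] rot err deg [ 0.   0.1 -0.1] F [-0.2 -1.1 -1. ] w 0.0491 t 10.9
shift units [ 0.0013 -0.0016 -0.001 ] mm [ 0.4 -0.5 -0.3] turn units [ 0.0002  0.0004 -0.0003] rows 0.013889702226134181 0.011044232456439968
```

>>> apply_moves(
  motion=[
    {"dx": 0,"dy": 0,"dz": 0.005,"rx": 0,"ry": 0,"rz": 0,"claw": -1},
    {"dx": 0,"dy": 0,"dz": 0,"rx": 0,"ry": 0,"rz": 0,"claw": -1},
    {"dx": 0,"dy": 0,"dz": 0,"rx": 0,"ry": 0,"rz": 0,"claw": 1},
    {"dx": 0,"dy": 0,"dz": 0,"rx": 0,"ry": 0,"rz": 0,"claw": 1},
    {"dx": 0,"dy": 0,"dz": 0,"rx": 0,"ry": 0,"rz": 0,"claw": 1},
    {"dx": 0,"dy": 0,"dz": 0,"rx": 0,"ry": 0,"rz": 0,"claw": 1},
    {"dx": 0,"dy": 0,"dz": 0,"rx": 0,"ry": 0,"rz": 0,"claw": 1},
    {"dx": -0.04,"dy": 0,"dz": -0.05,"rx": 0,"ry": 0,"rz": 0,"claw": 1},
    {"dx": -0.12,"dy": 0,"dz": -0.05,"rx": 0,"ry": 0,"rz": 0,"claw": 1},
    {"dx": -0.12,"dy": 0,"dz": 0,"rx": 0,"ry": 0,"rz": 0,"claw": 1},
    {"dx": 0,"dy": 0,"dz": 0,"rx": 0,"ry": 0.044,"rz": 0,"claw": 1},
    {"dx": 0,"dy": 0,"dz": 0,"rx": 0,"ry": 0.044,"rz": 0,"claw": 1},
    {"dx": 0,"dy": 0,"dz": 0,"rx": 0,"ry": 0.044,"rz": 0,"claw": 1},
    {"dx": 0,"dy": 0,"dz": 0,"rx": 0,"ry": 0.044,"rz": 0,"claw": 1},
    {"dx": 0,"dy": 0,"dz": 0,"rx": 0,"ry": 0.044,"rz": 0,"claw": 1},
    {"dx": 0,"dy": 0,"dz": 0,"rx": 0,"ry": 0,"rz": 0,"claw": 1},
  ],
)

```text
t: 12.9
position: [0.7249, -0.0461, 0.187]
tcp_rot: [0.136, 0.93, 0.049, -0.337]
ft_force: [0.6, 0.5, -0.7]
grip_width: 0.0856
grasp_force: 0.0
```

```bash
python3 -c "
from tubefit import *
tell([-.163,0,.145],-40)
print(readout.state()['q'].round(2))
for n in('side','scene'):
    im,W=cloud(n); fit(W,np.array([-.1,0,0]),np.array([0,0,1.]),.01,.2)
"
```

```text
now grasp(stand) [-1.975e-01 -1.000e-04  2.014e-01] rot err deg [ 0.   0.1 -0.1] F [ 0.6  0.5 -0.7] w 0.0856 t 12.9
shift units [-0.0321 -0.0004  0.2178] mm [-9.6 -0.1 65.4] turn units [ 0.0002  0.0008 -0.0006] rows 1.3211693749679894 0.01969037207590527
[-0.13  1.03  0.5   0.14  2.29 -1.35]
  return _methods._mean(a, axis=axis, dtype=dtype,
  ret = ret.dtype.type(ret / rcount)
Traceback (most recent call last):
  File "tubefit.py", line 16, in fit
    print('n',len(k),'med',np.median(abs(v.fun)).round(4),'angle',np.rad2deg(np.arccos(u[2])).round(1),'u',u.round(3),'p',p.round(4),'s range',np.percentile(r,[0.5,99.5]).round(3))
                                                                                                                                               ~~~~~~~~~~~~~^^^^^^^^^^^^^^
IndexError: index -1 is out of bounds for axis 0 with size 0
```

```bash
python3 -c "
from go import *
im,W=cloud('side'); cv2.imwrite('pics/s2.png',im[...,::-1])
q=(W.reshape(-1,3)-O)@S; m=(np.hypot(q[:,0]+.1,q[:,1])<.05)&(q[:,2]>.02)&(q[:,2]<.2); print(m.sum())
from scipy.optimize import least_squares
q=q[m]; r=least_squares(lambda v:np.hypot(q[:,0]-v[0]-v[2]*q[:,2],q[:,1]-v[1]-v[3]*q[:,2])-.025,[-.1,0,0,0],loss='soft_l1',f_scale=.002); print(r.x.round(4))"
```

```text
2351
[-0.0986  0.0018 -0.0013 -0.0016]
```

View pics/s2.png

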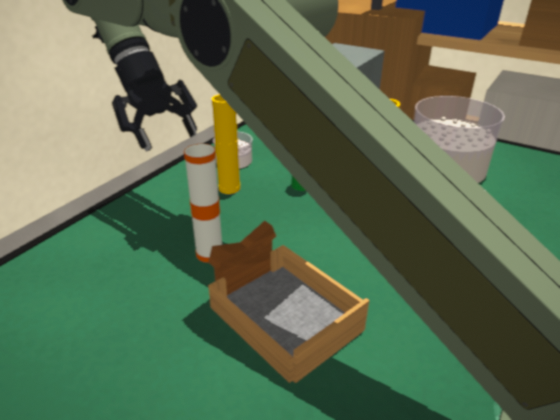

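The side view shows the orange tube standing at (203,205) in front of the board at (243,258), with the tilted gripper at (150,110). Approach and grip.

>>> apply_moves(
  motion=[
    {"dx": 0.035,"dy": -0.005,"dz": 0.09,"rx": 0,"ry": 0,"rz": 0,"claw": 1},
    {"dx": 0,"dy": 0,"dz": 0.1,"rx": 0,"ry": 0,"rz": 0,"claw": 1},
    {"dx": 0,"dy": 0,"dz": 0.1,"rx": 0,"ry": 0,"rz": 0,"claw": 1},
    {"dx": 0,"dy": 0,"dz": 0.1,"rx": 0,"ry": 0,"rz": 0,"claw": 1},
    {"dx": 0,"dy": 0,"dz": 0.08,"rx": 0,"ry": 0,"rz": 0,"claw": 1},
    {"dx": 0,"dy": 0,"dz": 0,"rx": 0,"ry": 0,"rz": 0,"claw": -1},
    {"dx": 0,"dy": 0,"dz": 0,"rx": 0,"ry": 0,"rz": 0,"claw": -1},
    {"dx": 0,"dy": 0,"dz": 0,"rx": 0,"ry": 0,"rz": 0,"claw": -1},
    {"dx": 0,"dy": 0,"dz": 0,"rx": 0,"ry": 0,"rz": 0,"claw": -1},
    {"dx": 0,"dy": 0,"dz": 0,"rx": 0,"ry": 0,"rz": 0,"claw": -1},
    {"dx": 0,"dy": 0,"dz": 0,"rx": 0,"ry": 0,"rz": 0,"claw": -1},
  ],
)

```text
t: 14.38
position: [0.6309, -0.0188, 0.0944]
tcp_rot: [0.135, 0.932, 0.05, -0.333]
ft_force: [1.9, 1.4, 7.5]
grip_width: 0.0492
grasp_force: 51.3
```

```bash
python3 -c "
from go import *
tell([-.0986,.001,.15],-40)"
```

```text
now grasp(stand) [-0.0995  0.0004  0.1089] rot err deg [0.1 0.7 0. ] F [1.9 1.4 7.5] w 0.0492 t 14.375
shift units [ 0.0897 -0.0017 -0.1042] mm [ 26.9  -0.5 -31.2] turn units [0.0007 0.0037 0.0002] rows 0.8249626294927389 0.0757106446643862
```

>>> apply_moves(
  motion=[
    {"dx": 0.04,"dy": 0,"dz": -0.05,"rx": 0,"ry": 0,"rz": 0,"claw": -1},
    {"dx": 0.045,"dy": 0,"dz": -0.053,"rx": 0,"ry": 0,"rz": 0,"claw": -1},
    {"dx": 0.045,"dy": 0,"dz": -0.053,"rx": 0,"ry": 0,"rz": 0,"claw": -1},
    {"dx": 0,"dy": 0,"dz": 0,"rx": 0,"ry": -0.044,"rz": 0,"claw": -1},
    {"dx": 0,"dy": 0,"dz": 0,"rx": 0,"ry": -0.044,"rz": 0,"claw": -1},
    {"dx": 0,"dy": 0,"dz": 0,"rx": 0,"ry": -0.044,"rz": 0,"claw": -1},
    {"dx": 0,"dy": 0,"dz": 0,"rx": 0,"ry": -0.044,"rz": 0,"claw": -1},
    {"dx": 0,"dy": 0,"dz": 0,"rx": 0,"ry": -0.044,"rz": 0,"claw": -1},
    {"dx": 0,"dy": 0,"dz": 0,"rx": 0,"ry": -0.044,"rz": 0,"claw": -1},
    {"dx": 0,"dy": 0,"dz": 0,"rx": 0,"ry": 0,"rz": 0,"claw": -1},
    {"dx": 0,"dy": 0,"dz": 0,"rx": 0,"ry": 0,"rz": 0,"claw": -1},
  ],
)

```text
t: 15.75
position: [0.6306, -0.019, 0.1536]
tcp_rot: [0.144, 0.987, -0.01, 0.069]
ft_force: [-0.6, 0.1, -1.4]
grip_width: 0.0486
grasp_force: 51.2
```

```bash
python3 -c "
from tubefit import *
tell([-.03,0,.102],7.5)
s=readout.state(); Rc=R.from_quat(s['tcp_rot']); g=S.T@(s['position']+Rc.apply([0,0,bot.grip_depth])-O); th=np.deg2rad(47.5);u=np.array([np.sin(th),0,np.cos(th)])
im,W=cloud('side'); np.savez('/tmp/s3',W=W); p,u=fit(W,g,u,-.12,.12,.032); print('grasp off',(g-p)-((g-p)@u)*u, s['q'].round(2))
"
```

```text
now grasp(stand) [-0.0847  0.0008  0.1721] rot err deg [ 0.1  0.5 -0.1] F [-0.6  0.1 -1.4] w 0.0486 t 15.75
shift units [0.2139 0.002  0.206 ] mm [64.2  0.6 61.8] turn units [ 0.0003  0.0029 -0.0004] rows 1.78172781622161 0.05928317403959709
n 2544 med 0.0015 angle 47.4 u [ 0.736 -0.013  0.677] p [-0.0847  0.002   0.174 ] s range [-0.108  0.112]
grasp off [ 0.00093018 -0.00123032 -0.00103358] [-0.03  0.4   1.66 -0.04  0.95 -1.29]
```

>>> apply_moves(
  motion=[
    {"dx": 0.043,"dy": 0,"dz": 0.041,"rx": 0,"ry": 0,"rz": 0,"claw": -1},
    {"dx": 0.043,"dy": 0,"dz": 0.041,"rx": 0,"ry": 0,"rz": 0,"claw": -1},
    {"dx": 0.043,"dy": 0,"dz": 0.041,"rx": 0,"ry": 0,"rz": 0,"claw": -1},
    {"dx": 0.043,"dy": 0,"dz": 0.041,"rx": 0,"ry": 0,"rz": 0,"claw": -1},
    {"dx": 0.042,"dy": 0,"dz": 0.041,"rx": 0,"ry": 0,"rz": 0,"claw": -1},
    {"dx": 0,"dy": 0,"dz": 0.012,"rx": 0,"ry": 0,"rz": 0,"claw": -1},
    {"dx": 0,"dy": 0,"dz": 0.01,"rx": 0,"ry": 0,"rz": 0,"claw": -1},
    {"dx": 0,"dy": 0,"dz": 0,"rx": 0,"ry": 0,"rz": 0,"claw": -1},
    {"dx": 0,"dy": 0,"dz": 0,"rx": 0,"ry": 0,"rz": 0,"claw": -1},
  ],
)

```text
t: 16.92
position: [0.5783, -0.0036, 0.0766]
tcp_rot: [0.144, 0.987, -0.01, 0.07]
ft_force: [1.0, 0.5, -2.0]
grip_width: 0.0483
grasp_force: 51.2
```

```bash
python3 -c "
from tubefit import *
tell([-.03,0,.093],7.5)
s=readout.state(); Rc=R.from_quat(s['tcp_rot']); g=S.T@(s['position']+Rc.apply([0,0,bot.grip_depth])-O); th=np.deg2rad(47.5);u=np.array([np.sin(th),0,np.cos(th)])
for n in('side','scene'):
    im,W=cloud(n); p,u2=fit(W,g,u,-.10,.12,.032,.012); 
    f=p-.109*u2; print('foot low z',f[2]-.025*u2[0],'gap over notch',(p[2]+(0-p[0])*u2[2]/u2[0])-.025/u2[0]-.086)
"
```

```text
now grasp(stand) [-0.0303  0.0008  0.0951] rot err deg [ 0.   0.6 -0.1] F [ 1.   0.5 -2. ] w 0.0483 t 16.925
shift units [0.0024 0.0026 0.0067] mm [0.7 0.8 2. ] turn units [ 0.0002  0.0031 -0.0004] rows 0.0455671722574046 0.06292536126567429
n 2183 med 0.0017 angle 47.2 u [ 0.734 -0.014  0.679] p [-0.0303  0.0021  0.0967] s range [-0.099  0.112]
foot low z 0.004365033162026733 gap over notch 0.004686908984393223
n 1811 med 0.0008 angle 47.0 u [0.732 0.002 0.682] p [-0.0303  0.0001  0.099 ] s range [-0.099  0.03 ]
foot low z 0.0064251920436268935 gap over notch 0.007026972002857845
```

>>> apply_moves(
  motion=[
    {"dx": 0,"dy": 0,"dz": 0.008,"rx": 0,"ry": 0,"rz": 0,"claw": -1},
    {"dx": 0,"dy": 0,"dz": 0.006,"rx": 0,"ry": 0,"rz": 0,"claw": -1},
    {"dx": 0,"dy": 0,"dz": 0,"rx": 0,"ry": 0,"rz": 0,"claw": -1},
    {"dx": 0,"dy": 0,"dz": 0,"rx": 0,"ry": 0,"rz": 0,"claw": -1},
  ],
)

```text
t: 17.52
position: [0.5781, -0.0036, 0.0719]
tcp_rot: [0.144, 0.987, -0.01, 0.069]
ft_force: [0.3, -0.7, -2.2]
grip_width: 0.0485
grasp_force: 51.2
```

>>> apply_moves(
  motion=[
    {"dx": 0,"dy": 0,"dz": 0.005,"rx": 0,"ry": 0,"rz": 0,"claw": -1},
    {"dx": 0,"dy": 0,"dz": 0,"rx": 0,"ry": 0,"rz": 0,"claw": -1},
    {"dx": 0,"dy": 0,"dz": 0,"rx": 0,"ry": 0,"rz": 0,"claw": -1},
  ],
)

```text
t: 17.9
position: [0.5784, -0.0037, 0.0708]
tcp_rot: [0.144, 0.987, -0.01, 0.069]
ft_force: [-2.8, 0.5, 3.7]
grip_width: 0.0482
grasp_force: 51.6
```

>>> apply_moves(
  motion=[
    {"dx": 0,"dy": 0,"dz": 0,"rx": 0,"ry": 0,"rz": 0,"claw": -0.1},
    {"dx": 0,"dy": 0,"dz": 0,"rx": 0,"ry": 0,"rz": 0,"claw": 0.3},
    {"dx": 0,"dy": 0,"dz": 0,"rx": 0,"ry": 0,"rz": 0,"claw": 1},
    {"dx": 0,"dy": 0,"dz": 0,"rx": 0,"ry": 0,"rz": 0,"claw": 1},
    {"dx": 0,"dy": 0,"dz": 0,"rx": 0,"ry": 0,"rz": 0,"claw": 1},
    {"dx": 0,"dy": 0,"dz": 0,"rx": 0,"ry": 0,"rz": 0,"claw": 1},
    {"dx": 0,"dy": 0,"dz": 0,"rx": 0,"ry": 0,"rz": 0,"claw": 1},
  ],
)

```text
t: 18.77
position: [0.5784, -0.0037, 0.0705]
tcp_rot: [0.144, 0.987, -0.01, 0.069]
ft_force: [0.1, 0.1, 0.0]
grip_width: 0.0856
grasp_force: 0.0
```

```bash
python3 -c "
from tubefit import *
tell([-.12,0,.162],-30)
g=np.array([-.0303,0,.0895]); th=np.deg2rad(47.5);u=np.array([np.sin(th),0,np.cos(th)])
for n in('side','scene'):
    im,W=cloud(n); p,u2=fit(W,g,u,-.10,.12,.032,.012); 
    if n=='side': cv2.imwrite('pics/s4.png',im[...,::-1])
    zb=p[2]+(0-p[0])*u2[2]/u2[0]-.025/u2[0]; print('gap over notch',zb-.086,'foot x', p[0]-u2[0]*(p[2]-.025*u2[0])/u2[2])
"
```

```text
now grasp(stand) [-0.0304  0.0009  0.089 ] rot err deg [ 0. 38. -0.] F [0.1 0.1 0. ] w 0.0856 t 18.775
shift units [-0.2914  0.0032 -0.2127] mm [-87.4   1.  -63.8] turn units [ 2.000e-04  2.112e-01 -2.000e-04] rows 2.164355031452717 4.223118502280751
n 2059 med 0.0015 angle 47.7 u [ 0.739 -0.025  0.673] p [-0.0303  0.0025  0.09  ] s range [-0.097  0.113]
gap over notch -0.0022057657068045855 foot x -0.10884069462312748
n 1768 med 0.0007 angle 47.6 u [ 0.738 -0.008  0.674] p [-0.0303  0.0002  0.093 ] s range [-0.099  0.031]
gap over notch 0.000775140326707599 foot x -0.11186446992791518
```

View pics/s4.png

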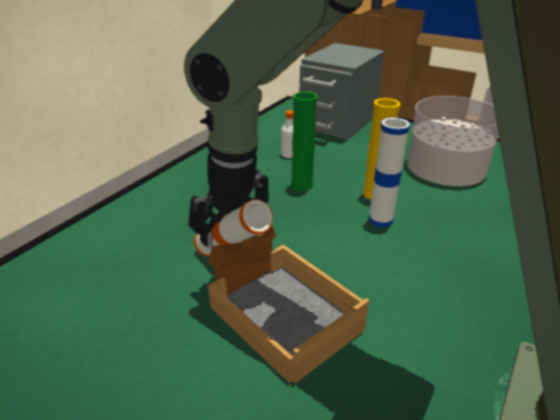

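The side view shows the tube leaning in the notch on its own, mouth at (258,217) over the tray and foot at (205,245), with the open fingers around it. Now retreat and tilt back for the lower-half grip.

>>> apply_moves(
  motion=[
    {"dx": 0,"dy": 0,"dz": -0.08,"rx": 0,"ry": 0,"rz": 0,"claw": 1},
    {"dx": 0,"dy": 0,"dz": -0.1,"rx": 0,"ry": 0,"rz": 0,"claw": 1},
    {"dx": -0.03,"dy": 0,"dz": -0.1,"rx": 0,"ry": 0,"rz": 0,"claw": 1},
    {"dx": -0.1,"dy": 0,"dz": 0,"rx": 0,"ry": 0.042,"rz": 0,"claw": 1},
    {"dx": -0.1,"dy": 0,"dz": 0,"rx": 0,"ry": 0.042,"rz": 0,"claw": 1},
    {"dx": 0,"dy": 0,"dz": 0,"rx": 0,"ry": 0.042,"rz": 0,"claw": 1},
    {"dx": 0,"dy": 0,"dz": 0,"rx": 0,"ry": 0.042,"rz": 0,"claw": 1},
    {"dx": 0,"dy": 0,"dz": 0,"rx": 0,"ry": 0.042,"rz": 0,"claw": 1},
    {"dx": 0,"dy": 0,"dz": 0,"rx": 0,"ry": 0,"rz": 0,"claw": 1},
  ],
)

```text
t: 20.0
position: [0.6337, -0.0205, 0.1562]
tcp_rot: [0.139, 0.956, 0.037, -0.256]
ft_force: [-0.6, 0.1, 0.8]
grip_width: 0.0855
grasp_force: 0.0
```

```bash
python3 -c "
from go import *
tell([-.059,.001,.0655],-30)"
```

```text
now grasp(stand) [-0.1001  0.0013  0.1724] rot err deg [ 0.   0.1 -0.1] F [-0.6  0.1  0.8] w 0.0855 t 20.0
shift units [-0.0591  0.0009  0.3773] mm [-17.7   0.3 113.2] turn units [ 0.0002  0.0003 -0.0005] rows 2.2912137292819925 0.012309087646833855
```

>>> apply_moves(
  motion=[
    {"dx": -0.059,"dy": 0,"dz": 0.06,"rx": 0,"ry": 0,"rz": 0,"claw": 1},
    {"dx": 0,"dy": 0,"dz": 0.09,"rx": 0,"ry": 0,"rz": 0,"claw": 1},
    {"dx": 0,"dy": 0,"dz": 0.09,"rx": 0,"ry": 0,"rz": 0,"claw": 1},
    {"dx": 0,"dy": 0,"dz": 0.09,"rx": 0,"ry": 0,"rz": 0,"claw": 1},
    {"dx": 0,"dy": 0,"dz": 0.045,"rx": 0,"ry": 0,"rz": 0,"claw": 1},
    {"dx": 0,"dy": 0,"dz": 0,"rx": 0,"ry": 0,"rz": 0,"claw": 1},
    {"dx": 0,"dy": 0,"dz": 0,"rx": 0,"ry": 0,"rz": 0,"claw": -1},
    {"dx": 0,"dy": 0,"dz": 0,"rx": 0,"ry": 0,"rz": 0,"claw": -1},
    {"dx": 0,"dy": 0,"dz": 0,"rx": 0,"ry": 0,"rz": 0,"claw": -1},
    {"dx": 0,"dy": 0,"dz": 0,"rx": 0,"ry": 0,"rz": 0,"claw": -1},
    {"dx": 0,"dy": 0,"dz": 0,"rx": 0,"ry": 0,"rz": 0,"claw": -1},
    {"dx": 0,"dy": 0,"dz": 0,"rx": 0,"ry": 0,"rz": 0,"claw": -1},
  ],
)

```text
t: 21.5
position: [0.5951, -0.0086, 0.0536]
tcp_rot: [0.139, 0.957, 0.037, -0.253]
ft_force: [3.3, -2.1, 5.8]
grip_width: 0.0479
grasp_force: 51.4
```

```bash
python3 -c "
from go import *
tell([-.075,.001,.15],20)"
```

```text
now grasp(stand) [-0.0597  0.0009  0.0699] rot err deg [  0.1 -49.6  -0.1] F [ 3.3 -2.1  5.8] w 0.0479 t 21.5
shift units [ 4.020e-02 -2.000e-04 -2.794e-01] mm [ 12.   -0.1 -83.8] turn units [ 0.0003 -0.2757 -0.0003] rows 1.693359937455462 5.514827152361451
```

>>> apply_moves(
  motion=[
    {"dx": 0.01,"dy": 0,"dz": -0.07,"rx": 0,"ry": 0,"rz": 0,"claw": -1},
    {"dx": 0.01,"dy": 0,"dz": -0.07,"rx": 0,"ry": 0,"rz": 0,"claw": -1},
    {"dx": 0.01,"dy": 0,"dz": -0.07,"rx": 0,"ry": 0,"rz": 0,"claw": -1},
    {"dx": 0.01,"dy": 0,"dz": -0.07,"rx": 0,"ry": 0,"rz": 0,"claw": -1},
    {"dx": 0,"dy": 0,"dz": 0,"rx": 0,"ry": -0.044,"rz": 0,"claw": -1},
    {"dx": 0,"dy": 0,"dz": 0,"rx": 0,"ry": -0.044,"rz": 0,"claw": -1},
    {"dx": 0,"dy": 0,"dz": 0,"rx": 0,"ry": -0.044,"rz": 0,"claw": -1},
    {"dx": 0,"dy": 0,"dz": 0,"rx": 0,"ry": -0.044,"rz": 0,"claw": -1},
    {"dx": 0,"dy": 0,"dz": 0,"rx": 0,"ry": -0.044,"rz": 0,"claw": -1},
    {"dx": 0,"dy": 0,"dz": 0,"rx": 0,"ry": -0.03,"rz": 0,"claw": -1},
    {"dx": 0,"dy": 0,"dz": 0,"rx": 0,"ry": -0.025,"rz": 0,"claw": -1},
    {"dx": 0,"dy": 0,"dz": 0,"rx": 0,"ry": 0,"rz": 0,"claw": -1},
    {"dx": 0,"dy": 0,"dz": 0,"rx": 0,"ry": 0,"rz": 0,"claw": -1},
    {"dx": 0,"dy": 0,"dz": 0,"rx": 0,"ry": 0,"rz": 0,"claw": -1},
    {"dx": 0,"dy": 0,"dz": 0,"rx": 0,"ry": 0,"rz": 0,"claw": -1},
    {"dx": 0,"dy": 0,"dz": 0,"rx": 0,"ry": 0,"rz": 0,"claw": -1},
    {"dx": 0,"dy": 0,"dz": 0,"rx": 0,"ry": 0,"rz": 0,"claw": -1},
  ],
)

```text
t: 23.62
position: [0.6242, -0.0174, 0.1317]
tcp_rot: [0.142, 0.975, -0.024, 0.169]
ft_force: [-0.6, -0.4, -1.5]
grip_width: 0.0477
grasp_force: 52.3
```

```bash
python3 -c "
from tubefit import *
tell([-.075,.001,.15],20)
s=readout.state();print(s['q'].round(2))
im,W=cloud('side'); cv2.imwrite('pics/s5.png',im[...,::-1])
Rc=R.from_quat(s['tcp_rot']); g=S.T@(s['position']+Rc.apply([0,0,bot.grip_depth])-O); th=np.deg2rad(99);u=np.array([np.sin(th),0,np.cos(th)])
fit(W,g,u,-.08,.16,.032)
print([(r['centre'],r['conf']) for r in cams.spot_in('side','ball')])
"
```

```text
now grasp(stand) [-0.0745  0.001   0.1493] rot err deg [ 0.  -0.3 -0.1] F [-0.6 -0.4 -1.5] w 0.0477 t 23.625
shift units [-0.0027 -0.0001 -0.0015] mm [-0.8 -0.  -0.4] turn units [ 0.0001 -0.0017 -0.0003] rows 0.01857752273664747 0.03381151863381177
[ 0.    0.34  1.86 -0.17  0.62 -1.16]
n 2789 med 0.0008 angle 97.0 u [ 0.992 -0.014 -0.123] p [-0.0745  0.003   0.1451] s range [-0.071  0.147]
[([276.7, 259.9], 0.52)]
```

View pics/s5.png

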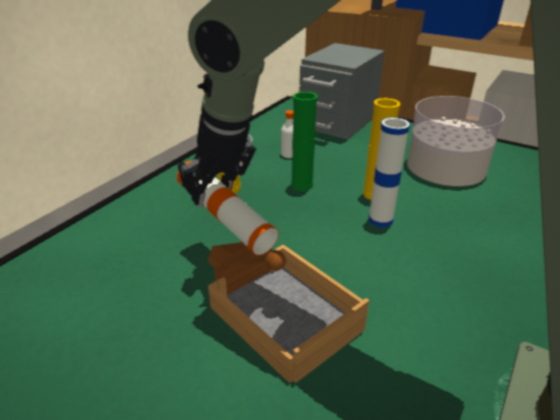

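The side view shows the tube tipped past level at 97°, mouth at (262,238). The ball is at (277,260), just leaving the mouth. I'll let it settle before checking.

>>> apply_moves(
  motion=[
    {"dx": 0,"dy": 0,"dz": 0,"rx": 0,"ry": 0,"rz": 0,"claw": -1},
    {"dx": 0,"dy": 0,"dz": 0,"rx": 0,"ry": 0,"rz": 0,"claw": -1},
    {"dx": 0,"dy": 0,"dz": 0,"rx": 0,"ry": 0,"rz": 0,"claw": -1},
    {"dx": 0,"dy": 0,"dz": 0,"rx": 0,"ry": 0,"rz": 0,"claw": -1},
    {"dx": 0,"dy": 0,"dz": 0,"rx": 0,"ry": 0,"rz": 0,"claw": -1},
    {"dx": 0,"dy": 0,"dz": 0,"rx": 0,"ry": 0,"rz": 0,"claw": -1},
  ],
)

```text
t: 24.48
position: [0.6241, -0.0173, 0.1317]
tcp_rot: [0.142, 0.975, -0.024, 0.169]
ft_force: [0.9, -0.2, -1.7]
grip_width: 0.048
grasp_force: 52.3
```

```bash
python3 -c "
from go import *
for n in('side','scene'):
    im,W=cloud(n)
    for r in cams.spot_in(n,'ball'):
        c,w=map(int,r['centre']); print(n,r['centre'],r['conf'],im[w,c],(S.T@(W[w,c]-O)).round(3))
    cv2.imwrite(f'pics/{n}6.png',im[...,::-1])
tell([-.059,.001,.09],-30)
"
```

```text
side [314.4, 329.5] 0.44 [62 45 33] [ 0.188 -0.004  0.031]
now grasp(stand) [-0.0744  0.001   0.1493] rot err deg [ 0.  49.7 -0. ] F [ 0.1  0.5 -1.7] w 0.0484 t 24.675
shift units [ 0.1625 -0.0004  0.1469] mm [48.7 -0.1 44.1] turn units [ 2.000e-04  2.761e-01 -3.000e-04] rows 1.3143851894040273 5.522841737362938
```

>>> apply_moves(
  motion=[
    {"dx": 0,"dy": 0,"dz": 0,"rx": 0,"ry": 0.046,"rz": 0,"claw": -1},
    {"dx": 0,"dy": 0,"dz": 0,"rx": 0,"ry": 0.046,"rz": 0,"claw": -1},
    {"dx": 0,"dy": 0,"dz": 0,"rx": 0,"ry": 0.046,"rz": 0,"claw": -1},
    {"dx": 0,"dy": 0,"dz": 0,"rx": 0,"ry": 0.046,"rz": 0,"claw": -1},
    {"dx": 0,"dy": 0,"dz": 0,"rx": 0,"ry": 0.046,"rz": 0,"claw": -1},
    {"dx": 0,"dy": 0,"dz": 0,"rx": 0,"ry": 0.046,"rz": 0,"claw": -1},
    {"dx": 0,"dy": 0,"dz": 0,"rx": 0,"ry": 0,"rz": 0,"claw": -1},
    {"dx": 0,"dy": 0,"dz": 0,"rx": 0,"ry": 0,"rz": 0,"claw": -1},
  ],
)

```text
t: 25.68
position: [0.624, -0.0172, 0.1318]
tcp_rot: [0.139, 0.956, 0.037, -0.255]
ft_force: [0.1, 0.7, -0.6]
grip_width: 0.0479
grasp_force: 52.3
```

```bash
python3 -c "
from tubefit import *
tell([-.0597,.001,.076],-30)
s=readout.state();Rc=R.from_quat(s['tcp_rot']); g=S.T@(s['position']+Rc.apply([0,0,bot.grip_depth])-O); th=np.deg2rad(47.5);u=np.array([np.sin(th),0,np.cos(th)])
for n in('side','scene'):
    im,W=cloud(n); p,u2=fit(W,g,u,-.075,.16,.032)
    print('at target: gap',(p[2]-g[2]+.076+(0+.0597-p[0]+g[0])*u2[2]/u2[0])-.025/u2[0]-.086)
"
```

```text
now grasp(stand) [-0.0899  0.0009  0.148 ] rot err deg [ 0.   0.1 -0. ] F [ 0.1  0.7 -0.6] w 0.0479 t 25.675
shift units [-0.0322 -0.0007  0.2582] mm [-9.7 -0.2 77.5] turn units [ 0.0003  0.0007 -0.0001] rows 1.5612121342131646 0.015273144120991105
n 2548 med 0.0012 angle 48.0 u [ 0.743 -0.019  0.669] p [-0.0899  0.0027  0.1419] s range [-0.067  0.152]
at target: gap 0.003919971879522199
n 1491 med 0.0007 angle 47.9 u [ 0.742 -0.009  0.67 ] p [-0.0899  0.0002  0.1446] s range [-0.07   0.149]
at target: gap 0.006816356225634146
```

>>> apply_moves(
  motion=[
    {"dx": -0.008,"dy": 0,"dz": 0.065,"rx": 0,"ry": 0,"rz": 0,"claw": -1},
    {"dx": -0.008,"dy": 0,"dz": 0.065,"rx": 0,"ry": 0,"rz": 0,"claw": -1},
    {"dx": -0.008,"dy": 0,"dz": 0.065,"rx": 0,"ry": 0,"rz": 0,"claw": -1},
    {"dx": -0.008,"dy": 0,"dz": 0.063,"rx": 0,"ry": 0,"rz": 0,"claw": -1},
    {"dx": -0.005,"dy": 0,"dz": 0.009,"rx": 0,"ry": 0,"rz": 0,"claw": -1},
    {"dx": 0,"dy": 0,"dz": 0,"rx": 0,"ry": 0,"rz": 0,"claw": -1},
    {"dx": 0,"dy": 0,"dz": 0,"rx": 0,"ry": 0,"rz": 0,"claw": -1},
    {"dx": 0,"dy": 0,"dz": 0,"rx": 0,"ry": 0,"rz": 0,"claw": -1},
  ],
)

```text
t: 26.78
position: [0.5955, -0.0087, 0.0575]
tcp_rot: [0.139, 0.956, 0.038, -0.255]
ft_force: [0.4, 0.5, -2.4]
grip_width: 0.0474
grasp_force: 52.3
```

```bash
python3 -c "
from go import *
tell([-.0597,.001,.070],-30)"
```

```text
now grasp(stand) [-0.0601  0.0008  0.0737] rot err deg [ 0.1  0.1 -0. ] F [ 0.4  0.5 -2.4] w 0.0474 t 26.775
shift units [-0.0048 -0.0006  0.0113] mm [-1.4 -0.2  3.4] turn units [ 0.0004  0.0006 -0.0001] rows 0.07381739109366738 0.015230948552239536
```

>>> apply_moves(
  motion=[
    {"dx": -0.003,"dy": 0,"dz": 0.006,"rx": 0,"ry": 0,"rz": 0,"claw": -1},
    {"dx": -0.002,"dy": 0,"dz": 0.005,"rx": 0,"ry": 0,"rz": 0,"claw": -1},
    {"dx": 0,"dy": 0,"dz": 0,"rx": 0,"ry": 0,"rz": 0,"claw": -1},
    {"dx": 0,"dy": 0,"dz": 0,"rx": 0,"ry": 0,"rz": 0,"claw": -1},
  ],
)

```text
t: 27.28
position: [0.595, -0.0086, 0.0538]
tcp_rot: [0.139, 0.956, 0.038, -0.255]
ft_force: [1.2, -0.3, 5.0]
grip_width: 0.048
grasp_force: 52.9
```

>>> apply_moves(
  motion=[
    {"dx": 0,"dy": 0,"dz": 0,"rx": 0,"ry": 0,"rz": 0,"claw": -0.1},
    {"dx": 0,"dy": 0,"dz": 0,"rx": 0,"ry": 0,"rz": 0,"claw": 0.3},
    {"dx": 0,"dy": 0,"dz": 0,"rx": 0,"ry": 0,"rz": 0,"claw": 1},
    {"dx": 0,"dy": 0,"dz": 0,"rx": 0,"ry": 0,"rz": 0,"claw": 1},
    {"dx": 0,"dy": 0,"dz": 0,"rx": 0,"ry": 0,"rz": 0,"claw": 1},
    {"dx": 0,"dy": 0,"dz": -0.05,"rx": 0,"ry": 0,"rz": 0,"claw": 1},
    {"dx": 0,"dy": 0,"dz": -0.1,"rx": 0,"ry": 0,"rz": 0,"claw": 1},
    {"dx": 0,"dy": 0,"dz": -0.13,"rx": 0,"ry": 0,"rz": 0,"claw": 1},
    {"dx": 0,"dy": 0,"dz": -0.13,"rx": 0,"ry": 0,"rz": 0,"claw": 1},
    {"dx": 0,"dy": 0,"dz": -0.1,"rx": 0,"ry": 0,"rz": 0,"claw": 1},
    {"dx": 0,"dy": 0,"dz": 0,"rx": 0,"ry": 0,"rz": 0,"claw": 1},
    {"dx": 0,"dy": 0,"dz": 0,"rx": 0,"ry": 0,"rz": 0,"claw": 1},
  ],
)

```text
t: 28.78
position: [0.6673, -0.0303, 0.1849]
tcp_rot: [0.139, 0.956, 0.037, -0.257]
ft_force: [-0.4, 0.3, 0.3]
grip_width: 0.0857
grasp_force: 0.0
```

```bash
python3 -c "
from tubefit import *
g=np.array([-.0597,0,.066]); th=np.deg2rad(47.5);u=np.array([np.sin(th),0,np.cos(th)])
im,W=cloud('side'); fit(W,g,u,-.06,.16,.032,.012); cv2.imwrite('pics/s7.png',im[...,::-1])
for r in cams.spot_in('side','ball'):
    c,w=map(int,r['centre']); print(r,(S.T@(W[w,c]-O)).round(3))
tell([-.1,0,.2],-30)"
```

```text
n 2273 med 0.0013 angle 48.0 u [ 0.743 -0.022  0.669] p [-0.0597  0.0033  0.0635] s range [-0.058  0.152]
{'centre': [318.3, 329.5], 'conf': 0.41} [ 0.195 -0.003  0.036]
now grasp(stand) [-0.1348  0.0011  0.2007] rot err deg [ 0.  -0.1 -0. ] F [-0.1 -0.2  0.2] w 0.0851 t 28.875
shift units [0.0988 0.0035 0.0603] mm [29.6  1.  18.1] turn units [ 0.0001 -0.0008 -0.0002] rows 0.6948901547632605 0.01673040573050699
```

View pics/s7.png

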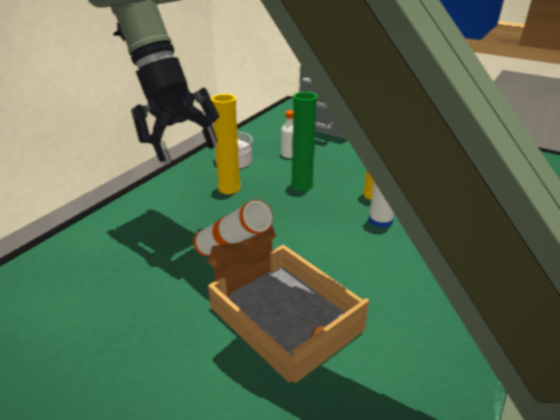

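The side view shows the tube leaning in the notch, mouth at (258,217), with the gripper clear at (175,110). The ball is on the tray floor by the end wall at (318,330), and the blue tube is still standing at (382,210).

```bash
python3 -c "
from station import ticket
print(ticket.close_job())"
```

```text
the job is handed in; nothing more can be done
None
```

I handed the job in at about 29 s of the 59 s allowed: the ball is in the tray, the orange tube leans released in the notch at about 48°, and the blue tube was not touched; no verdict came back.

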